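# Press the covered, sunken adjust key of a bench balance

### The job

Re-adjust the small bench balance while its steel check block stays on the pan: push the sliding cover fully aside, reach down into the well it was hiding and press the sunken key there fully home, holding it down for about a second. Then let the key come up and push the cover fully back over that well. Do not press the other sunken key, do not shift the check block on the pan, and leave the things standing around alone: nothing is to be picked up.

Things in the scene. Friction and masses are not known exactly. Their poses are not given: they have to be found in the camera images.
- balance: Grey bench balance, fixed to the bench, 170 (x) x 130 (y) x 46 mm to its top deck. Origin: centre of its underside, on the bench. Own axes: +x from the key side (nearer the robot) to the pan, z up, +y to the left seen from the key side. Round steel pan 80 mm across, centre at x = +41 mm, top at z = 56 mm. Two keys sit in two wells side by side at x = -52 mm, y = -32 (adjust) and +32 mm (tare).
- adjust_well (a point): Centre of the mouth (deck level, 46 mm above the bench) of the adjust key's well: square, 40 x 40 mm, 30 mm deep, sides along the balance's axes; hidden by the cover at the start. The tare key's well is equal, 64 mm to its left (+y), open at the start. Two guide rails along y, 4 mm wide, 26.5 mm before and behind the wells' centres, rise 5.5 mm above the deck; low end bars rise 3 mm.
- cover (a joint): Travel in m of the sliding aluminium cover along the balance's +y axis: 0 = fully shut over the adjust key's well, 0.064 = fully aside, at its stop (it then lies over the tare key's well). It starts 0 to 0.010. It has stops at both ends, no spring, and stays where it is left; a push of about 2 N moves it.
- cover_rib (a point): Centre of the top of the cover's push rib; moves with the cover. The cover is a plate 47 (x) x 52 (y) mm, its top 4.5 mm above the deck; across its middle stands the rib, 44 mm long along the balance's x, 8 mm thick along y, its top 17 mm above the plate, 67.5 mm above the bench. Push the rib sideways along y.
- adjust_key (a joint): Press of the sunken adjust key (under the cover) in m: 0 = up, 0.006 = fully home. Spring return: it starts to move at about 1.5 N and needs about 5 N to be fully home.
- adjust_key_top (a point): Centre of the top face of the adjust key, a black round cap 24 mm across standing in the middle of its well; at rest its top is 20 mm below the deck (26 mm above the bench). It moves straight down with the key.
- tare_key (a joint): Press of the other sunken key, the tare key, in m: 0 = up, 0.006 = fully home. Same key and spring. Leave it alone.
- tare_key_top (a point): Centre of the top face of the tare key, like the adjust key's, in the left well (open at the start).
- cabinet_front (a point): Middle of the front face of the big white sandblast cabinet, which stands fixed beyond and to the left of the balance, more than 300 mm high. The cabinet spans about 220 mm to either side (y) and slopes back to both sides; nothing of it is nearer the robot than this point by more than 40 mm. Keep the gripper and arm on the robot's side of it, swinging in front of it, not through it.
- check_weight: Loose steel check block lying on the pan, 30 (x) x 60 (y) x 22 mm, origin at the centre of its underside. Must stay where it lies.
- canister: Loose round aluminium canister with a lid, 63 mm across, 78 mm high, on the bench beyond the balance; origin under its centre. Leave alone.
- wax: Loose blue block of carving wax, 30 x 46 x 19 mm, on the bench on the robot's side of the balance; origin under its centre. Leave alone.
- cube: Loose bare steel cube, 36 mm, on the left wing of the bench; origin under its centre. Leave alone.

How it is judged (in metres and radians):
On the way, in this order (a step that is already met when the one before it is completed fails the run):
1. the cover is pushed fully aside, off the adjust key's well (value of joint cover above 0.058 m), for 0.2 s.
2. the adjust key is pressed fully home by the fingers and held down (value of joint adjust_key above 0.005 m and contact force between the fingers and adjust_key above 1 N), for 0.5 s.
3. the key is up again and the cover is pushed fully back over it (value of joint cover below 0.005 m and value of joint adjust_key below 0.0015 m), for 0.2 s.
At the end, for the whole second after the job is handed in: The cover is back within 5 mm of fully shut, both keys are up (within 1.5 mm), the check block lies at rest on the pan within 8 mm of where it was, and canister, wax block and steel cube are within 15 mm of where they stood (all of step 3 and value of joint tare_key below 0.0015 m and distance of check_weight from where it was at the start of the episode below 0.008 m and z of check_weight in the frame of balance above 0.053 m and linear speed of check_weight below 0.02 m/s and distance of each of canister, wax, cube from where it was at the start of the episode below 0.015 m); the robot touches nothing.
It fails at once if the other sunken key (the tare key) is pressed by more than 2.5 mm (value of joint tare_key above 0.0025 m).
It fails at once if the check block is shifted or lifted by more than 10 mm (distance of check_weight from where it was at the start of the episode above 0.01 m).
It fails at once if a thing standing around is moved or lifted by more than 20 mm (distance of any of canister, wax, cube from where it was at the start of the episode above 0.02 m).
It also fails if it takes over 51 s, if anything falls off the work surface, if the arm or the gripper's body presses on something with over 40 N, if the wrist force passes 120 N, or if a joint passes its speed limit or range.

### The arm

A 6-joint arm with a two-finger parallel gripper is mounted at the origin on a cart in front of the work surface, level with it; the furniture and walls round the work are solid. World frame = base frame: x ahead of the robot, y to its left, z up, the work surface at z = 0. Lengths are in mm, angles in rad, forces in N, time in s.
With the tool pointing down it reaches from about 300 to 775 mm from the base axis. Payload 14.6 kg.
Tool frame: the origin (TCP) lies between the finger pads; the fingertips stand manip.finger_overhang ahead of it and the grasp point (between the pads) lies 2 mm behind it (manip.finger_overhang is the distance from the TCP to the fingertips, in mm); z points along the fingers, y is the direction in which the jaws open and shut (so a half turn about z gives the same grasp; the last joint's range is limited). The gripper opens to 94 mm and grips with 3 to 60 N. Pads are 16 mm wide; open, the fingers measure 119 mm over their backs; the gripper's body (75 mm by 177 mm) begins 78 mm behind the grasp point.
Start: joints at [1.106, 0.3, 1.521, -0, 1.321, -0.067], TCP at [213.062, 507.045, 222.446] pointing down, gripper open.
Joint ranges: [-3.03, 3.03], [-0.79, 2.21], [0.23, 2.52], [-1.04, 4.18], [0, 3.07], [-2.55, 2.55]. Speed limits (rad/s): [2.22, 2.22, 2.57, 3.14, 3.14, 3.14].

### API

Orientations are given as [roll, pitch, yaw] about the fixed x, y, z axes, in that order (R = Rz(yaw) Ry(pitch) Rx(roll)).
In Python, from cell import manip gives the robot as it stands.
- The arm moves only by the tool drive_tool, never from a script. Its argument "steps" is a list of rows, each an object with "delta_pos": the shift along the world's x, y, z in mm, a list of three; "yaw": the turn about the world's z in rad; "hand": the finger opening in mm, from 0 to 94. A call has 1 to 5 rows; each row shifts and turns the commanded pose from where the row before left it; what a row does not reach is not made up. A row lasts 1/12 s, in which the tool goes at most 41.7 mm and 7.16 degrees, less where a joint would pass 70% of its speed; a pose out of reach is approached as far as the arm can. A call is refused whole if a number of a shift passes 41.7 or a number of a turn 0.125, either way. A call with a gripper value outside its range is refused whole. The fingers move at their own pace and stop on an object; "squeeze" is the grip in N (left out, the last holds). Time passes only in rows, so rows that do not move let the fingers close. It gives the time, the measured TCP pose, the force and the opening at its end, in the units of the state.
- manip.read_state(): the state, without advancing time (a new reading comes with each control period).
- manip.camera(name): name is "scene" or "top"; returns a dict with "frame" (400x640x3 uint8, red, green, blue), "range_z" (400x640 float32, mm along the optical axis (not along the pixel's ray), 0 where there is no reading), "intrinsics" (3x3 intrinsics, pixels), "dist_coeffs" ([k1, k2, p1, p2, k3] as OpenCV has them; the pictures are not rectified), "position" and "attitude" of the camera in the world. Camera axes: x right, y down, z forward; pixel columns grow to the right and rows downward; lengths in mm; the calibration is good to about 2 mm. A picture is of the moment at which its call begins.
- manip.sign_off(): hands the job in, once; it reports no verdict.
The state is a dict: "clock": time; "joints": joint angles; "qd": joint speeds; "effort": joint torques, N m; "eef_pos": TCP position; "eef_rot": TCP orientation; "wrist_force": force on the tool from outside, world axes, zero at the start; "moment": the same for the moment, N m; "finger_gap": finger opening in mm.
Only numpy, scipy, OpenCV 4.12 (cv2) and the standard library are available. Lean on these libraries where they do the work, as an engineer would, in place of code of your own. Each camera call takes 0.05 s, during which the arm holds its last target.

## Working session

There is one attempt and no reset: what is moved stays moved. The work goes in short steps, Python scripts to look and compute and a tool call to move; the robot and the scene stay as the last step left them, time stands still between calls to the robot, and variables do not carry over. Pictures are saved under pics/ and viewed, and the job is handed in when it is done.

Besides the shell and the picture viewer there is one more tool, called after "Request:" by a JSON object that holds its "api" and its "payload", one argument or row to a line. drive_tool: Moves the arm, as the interface text tells. Its arguments: {"type":"object","properties":{"steps":{"type":"array"},"squeeze":{"type":"number"}},"required":["steps"]}

```bash
ls; mkdir -p pics; python3 - <<'E'
from cell import manip
import cv2,numpy as np
print(manip.read_state()); print(manip.finger_overhang)
for n in("scene","top"):
    c=manip.camera(n); cv2.imwrite(f"pics/{n}0.png",c["frame"][:,:,::-1])
    np.savez(f"{n}0.npz",**c)
    print(n,c["intrinsics"],c["dist_coeffs"],c["position"],c["attitude"])
E
```

```text
pics
{'clock': 0.0, 'joints': array([ 1.10641364e+00,  3.00453986e-01,  1.52160567e+00, -2.13882442e-05,
        1.32069497e+00, -6.65887777e-02]), 'qd': array([-0.00172773,  0.00063476, -0.00074215, -0.00138097,  0.00092811,
        0.00072704]), 'effort': array([ 3.41540792e-03, -5.31806982e+01, -3.52749252e+01,  7.10198446e-02,
        2.43129063e-02, -8.18361264e-05]), 'eef_pos': array([212.95052475, 506.82775399, 221.8853073 ]), 'eef_rot': array([-3.14043189e+00, -5.66458136e-05,  2.74380402e+00]), 'wrist_force': array([ 0.36121825, -0.18877072, -0.04917561]), 'moment': array([-0.00521524, -0.00065922,  0.0190984 ]), 'finger_gap': 93.95992318227869}
17.0
scene [[433.59275274   0.         324.27102024]
 [  0.         433.59275274 200.49068347]
 [  0.           0.           1.        ]] [-0.07032366  0.          0.          0.          0.        ] [ -46.50016693   95.5437075  1135.06788631] [-2.64936773  0.00337932 -1.78887267]
top [[454.74219602   0.         327.08530287]
 [  0.         454.74219602 203.22594288]
 [  0.           0.           1.        ]] [-0.10368149  0.          0.          0.          0.        ] [ 198.63344249  111.25440107 1257.05585409] [-2.85964731e+00 -6.71156639e-04 -1.96410933e+00]
```

View pics/scene0.png

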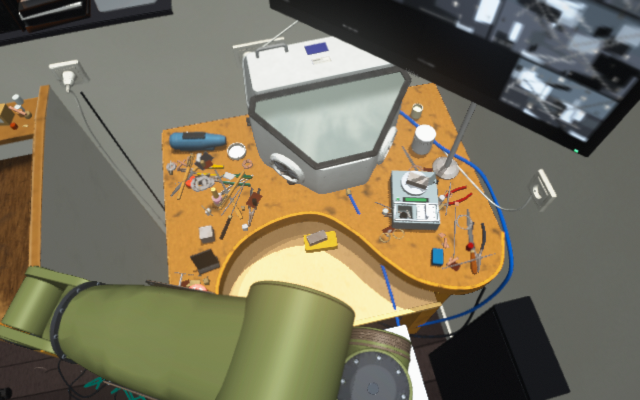

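View pics/top0.png

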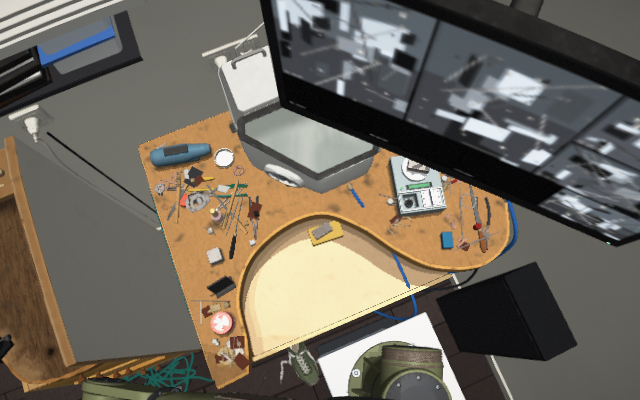

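```bash
cat > h.py <<'E'
import numpy as np,cv2
from scipy.spatial.transform import Rotation as R
def load(f): return dict(np.load(f))
def rot(c): return R.from_euler('xyz',c["attitude"]).as_matrix()
def plane(c,uv,z):
    p=cv2.undistortPoints(np.array(uv,float).reshape(-1,1,2),c["intrinsics"],c["dist_coeffs"])[:,0]
    d=np.c_[p,np.ones(len(p))]@rot(c).T
    return c["position"]+d*((z-c["position"][2])/d[:,2])[:,None]
def depth(c,uv):
    uv=np.array(uv,float).reshape(-1,2)
    p=cv2.undistortPoints(uv.reshape(-1,1,2),c["intrinsics"],c["dist_coeffs"])[:,0]
    z=np.array([c["range_z"][int(round(v)),int(round(u))] for u,v in uv])
    return c["position"]+(np.c_[p,np.ones(len(p))]*z[:,None])@rot(c).T
def crop(c,x0,y0,x1,y1,s,f): cv2.imwrite(f,cv2.resize(c["frame"][y0:y1,x0:x1,::-1],None,fx=s,fy=s,interpolation=cv2.INTER_CUBIC))
def project(c,P):
    M=rot(c).T; r,_=cv2.Rodrigues(M)
    return cv2.projectPoints(np.array(P,float).reshape(-1,1,3),r,-M@c["position"],c["intrinsics"],c["dist_coeffs"])[0][:,0]
E
python3 - <<'E'
from h import *
s=load("scene0.npz");t=load("top0.npz")
crop(s,370,90,490,280,4-1,"pics/s1.png") if 0 else crop(s,375,150,475,240,8,"pics/s1.png" ) if 0 else crop(s,380,160,480,235,8,"pics/s1.png")
crop(t,380,145,480,220,8,"pics/t1.png")
crop(s,370,60,500,160,6,"pics/s2.png")
print(depth(s,[[460,40],[330,20],[410,190],[425,135],[437,258],[206,233],[470,110],[460,130],[445,165],[320,190],[470,200]]).round())
print(depth(t,[[290,90],[400,140],[520,190],[620,230]]).round())
E
```

```text
[[ 283. -126.  811.]
 [ 406.  -11.  760.]
 [ 502. -275.   51.]
 [ 663. -371.   75.]
 [ 297. -293.   19.]
 [ 503.  316.   33.]
 [ 576. -419.  281.]
 [ 577. -417.  196.]
 [ 576. -417.   24.]
 [ 557.  -22.   53.]
 [ 455. -458.   -0.]]
[[ 466.   47.  791.]
 [ 365.  -49.  777.]
 [ 258. -150.  778.]
 [ 171. -232.  785.]]
```

View pics/s1.png

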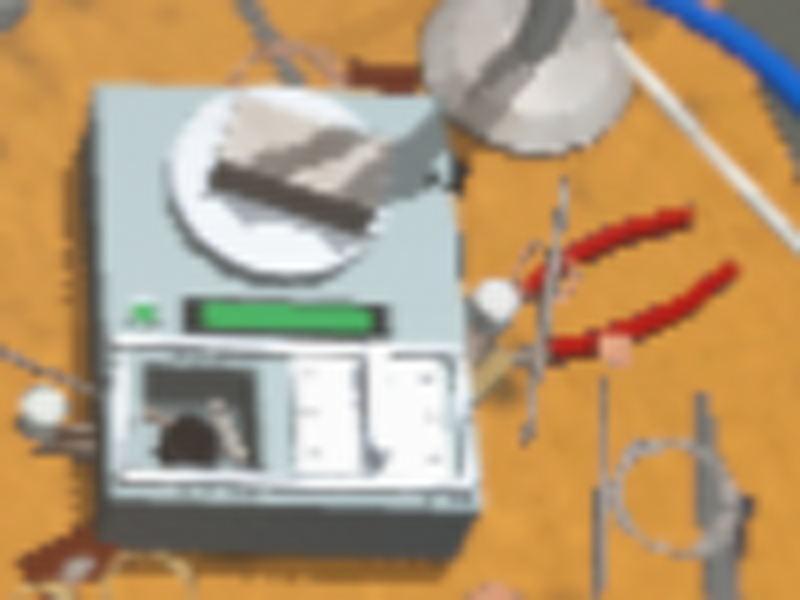

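View pics/t1.png

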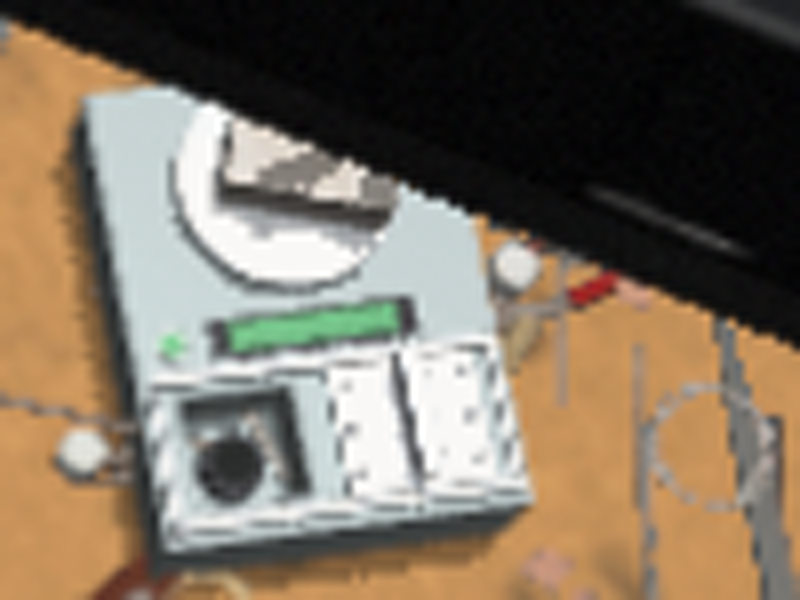

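View pics/s2.png

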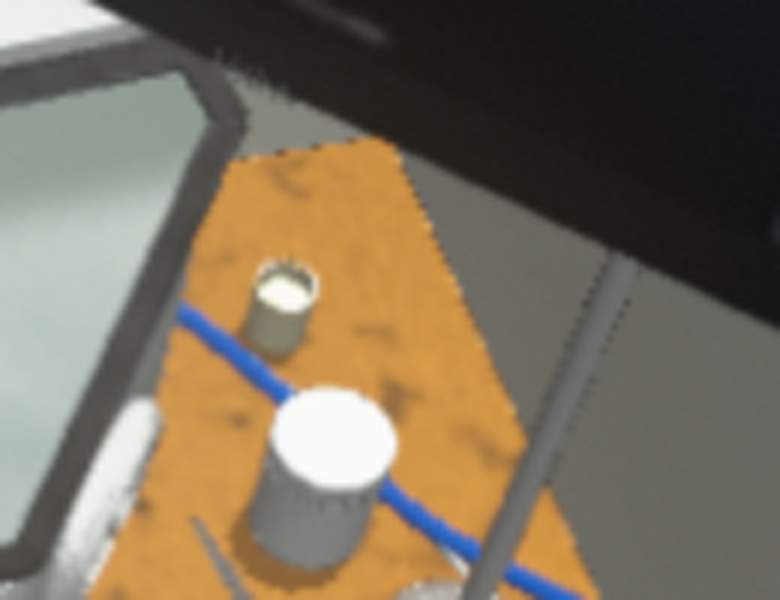

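```bash
cat > fit.py <<'E'
from h import *
s=load("scene0.npz");t=load("top0.npz")
A=lambda l,x0,y0:[[a/8+x0-.5+.0,b/8+y0-.5] for a,b in l]
S=plane(s,A([(95,87),(104,508),(482,502),(446,95)],380,160),46)
T=plane(t,A([(82,97),(152,553),(535,500)],380,145),46)
B=np.array([[85,65],[-85,65],[-85,-65],[85,-65]],float)
for P,Q in((S,B),(T,B[:3]),(np.r_[S,T],np.r_[B,B[:3]])):
    p=P[:,:2];pc=p-p.mean(0);qc=Q-Q.mean(0)
    a=np.arctan2((qc[:,0]*pc[:,1]-qc[:,1]*pc[:,0]).sum(),(qc*pc).sum())
    Rm=np.array([[np.cos(a),-np.sin(a)],[np.sin(a),np.cos(a)]])
    o=p.mean(0)-Rm@Q.mean(0)
    print("yaw",a,"o",o,"\n",(p-(Q@Rm.T+o)).round(1).tolist())
W=lambda x,y:(Rm@[x,y]+o).round(1)
print("adj",W(-52,-32),"tare",W(-52,32),"pan",W(41,0))
# rib top ends and key top check
print("rib s",plane(s,A([(367,358),(367,465)],380,160),62))
print("tare key s",plane(s,A([(190,440)],380,160),26),"t",plane(t,A([(230,465)],380,145),26))
# rib via top view: top face of rib dark? ends
for c,n in((s,'s'),(t,'t')):
    for yy in(-32,-27,-22): print(n,yy,(project(c,[[*W(-52-22,yy),67.5],[*W(-52+22,yy),67.5]])-[380,160 if n=='s' else 145]+.5)*8)
b=np.array
print("wax",plane(s,[[437.5,252]],19),"cabinet",depth(s,[[320,190]]))
print("canister",plane(s,[[425,133]],78),"post",depth(s,[[470,110]]))
E
python3 fit.py
```

```text
yaw -0.25212051430743043 o [ 482.35009572 -284.10838885] 
 [[-0.9, -0.9], [-2.3, 3.2], [3.3, -0.6], [-0.1, -1.7]]
yaw -0.26391847300179844 o [ 483.7072374  -283.19769422] 
 [[-0.7, -0.6], [0.6, 3.6], [0.2, -3.0]]
yaw -0.2583151058390336 o [ 482.99956072 -283.66578914] 
 [[-1.8, -0.8], [-3.5, 2.4], [2.9, -1.6], [-0.2, -1.8], [0.2, -0.7], [1.7, 4.4], [0.7, -2.0]]
adj [ 424.6 -301.3] tare [ 440.9 -239.4] pan [ 522.6 -294.1]
rib s [[ 442.58932733 -299.44751078   62.        ]
 [ 402.90618527 -285.96704238   62.        ]]
tare key s [[ 441.37917028 -239.91765708   26.        ]] t [[ 441.34645391 -238.97098415   26.        ]]
s -32 [[396.63690137 451.40250175]
 [387.36291872 338.63630819]]
s -27 [[382.220728   450.83902839]
 [373.18943408 338.07799698]]
s -22 [[367.61959907 450.58725315]
 [359.01294646 337.51962139]]
t -32 [[446.66927985 468.74736021]
 [421.29452434 347.80158725]]
t -27 [[432.56315838 470.53630653]
 [407.31123072 349.5329762 ]]
t -22 [[418.31279648 472.6932319 ]
 [393.31584812 351.26592132]]
wax [[ 313.10192581 -300.19365013   19.        ]] cabinet [[556.55899182 -21.80437848  53.4835646 ]]
canister [[ 667.87560317 -372.1046956    78.        ]] post [[ 575.53239729 -419.2737396   280.99893901]]
```

```bash
python3 - <<'E'
from h import *
s=load("scene0.npz");t=load("top0.npz")
print("screen s",depth(s,[[460,10],[460,40],[500,80],[590,150],[560,40],[630,120],[620,20],[520,130]]).round())
print("screen t",depth(t,[[300,20],[400,50],[500,100],[600,150],[630,30],[500,20]]).round())
for c,n in((s,'s'),(t,'t')):
    vv,uu=np.mgrid[0:400:4,0:640:4]; uv=np.c_[uu.ravel(),vv.ravel()]
    P=depth(c,uv); k=c["range_z"][uv[:,1],uv[:,0]]>0
    uv,P=uv[k],P[k]
    m=(uv[:,1]>260)&(P[:,2]>60)&(uv[:,0]<420)
    for lo in range(50,800,75):
        q=P[m&(P[:,2]>=lo)&(P[:,2]<lo+75)]
        if len(q): print(n,lo,len(q),q.min(0).round(),q.max(0).round())
    q=P[(P[:,2]>300)&(uv[:,1]<260)]
    print(n,"high: min",q.min(0).round(),q.max(0).round())
    # min z of things around the screen above 500
    m=(P[:,2]>500)&(uv[:,1]<260); print(np.percentile(P[m,2],[0,1,5,50,99]))
E
```

```text
screen s [[ 291. -120.  845.]
 [ 283. -126.  811.]
 [ 242. -165.  784.]
 [ 153. -249.  750.]
 [ 217. -188.  859.]
 [ 297. -530.  555.]
 [ 192. -214.  899.]
 [ 497. -529.  268.]]
screen t [[ 451.   32.  925.]
 [ 383.  -31.  936.]
 [ 316.  -94.  923.]
 [ 245. -162.  911.]
 [ 440. -532.  666.]
 [ 344.  -79. 1000.]]
s 50 12 [427. 661.  60.] [474. 666. 125.]
s 125 9 [414. 662. 138.] [444. 664. 195.]
s 200 41 [ 23. -96. 208.] [418. 691. 275.]
s 275 239 [-28. -80. 275.] [108.  60. 309.]
s 425 51 [145. 461. 465.] [260. 522. 500.]
s 500 388 [ 63. 295. 500.] [266. 539. 575.]
s 575 805 [-18.  42. 575.] [177. 383. 650.]
s 650 903 [-18.  40. 650.] [117. 220. 693.]
s high: min [  98. -534.  300.] [955. 784. 921.]
[501.25084466 519.13165032 534.51769739 796.52174954 908.05199518]
t 50 90 [20. 31. 61.] [616. 914. 123.]
t 125 108 [ 28.  46. 125.] [603. 679. 199.]
t 200 165 [ 34. -12. 201.] [592. 691. 275.]
t 275 92 [ 18. -48. 276.] [218. 440. 344.]
t 425 19 [222. 404. 456.] [276. 512. 498.]
t 500 103 [151. 231. 500.] [273. 513. 572.]
t 575 7 [105. 111. 576.] [178. 289. 585.]
t high: min [  86. -533.  300.] [ 954.  672. 1002.]
[ 500.89438922  532.8684299   555.84751264  873.23260418 1000.46655867]
```

Request:
{"api": "drive_tool", "payload": {
  "steps": [
    {"delta_pos": [30, -20, 0], "yaw": 0.04, "hand": 0},
    {"delta_pos": [30, -25, 0], "yaw": 0.05, "hand": 0},
    {"delta_pos": [30, -30, 0], "yaw": 0.05, "hand": 0},
    {"delta_pos": [20, -35, 0], "yaw": 0, "hand": 0},
    {"delta_pos": [20, -35, 0], "yaw": 0, "hand": 0}
  ],
  "squeeze": 20
}}

```text
clock: 0.52
eef_pos: [343.3, 360.9, 222.0]
eef_rot: [-3.141, -0.0, 2.884]
wrist_force: [0.6, 0.3, 0.1]
finger_gap: 63.9
```

Request:
{"api": "drive_tool", "payload": {
  "steps": [
    {"delta_pos": [10, -35, 0], "yaw": 0, "hand": 0},
    {"delta_pos": [10, -35, 0], "yaw": 0, "hand": 0},
    {"delta_pos": [0, -35, 0], "yaw": 0, "hand": 0},
    {"delta_pos": [0, -35, 0], "yaw": 0, "hand": 0},
    {"delta_pos": [0, -35, 0], "yaw": 0, "hand": 0}
  ]
}}

```text
clock: 0.93
eef_pos: [362.1, 185.9, 222.2]
eef_rot: [-3.141, -0.0, 2.884]
wrist_force: [1.4, -0.3, -0.4]
finger_gap: 30.6
```

Request:
{"api": "drive_tool", "payload": {
  "steps": [
    {"delta_pos": [0, -36, 0], "yaw": 0, "hand": 0},
    {"delta_pos": [0, -36, 0], "yaw": 0, "hand": 0},
    {"delta_pos": [0, -36, 0], "yaw": 0, "hand": 0},
    {"delta_pos": [0, -36, 0], "yaw": 0, "hand": 0},
    {"delta_pos": [0, -36, 0], "yaw": 0, "hand": 0}
  ]
}}

```text
clock: 1.35
eef_pos: [362.0, 6.0, 222.5]
eef_rot: [3.142, 0.0, 2.884]
wrist_force: [-0.0, -0.0, -0.3]
finger_gap: 1.0
```

Request:
{"api": "drive_tool", "payload": {
  "steps": [
    {"delta_pos": [0, -36, 0], "yaw": 0, "hand": 0},
    {"delta_pos": [0, -36, 0], "yaw": 0, "hand": 0},
    {"delta_pos": [0, -36, 0], "yaw": 0, "hand": 0},
    {"delta_pos": [10, -36, -10], "yaw": 0, "hand": 0},
    {"delta_pos": [10, -36, -10], "yaw": 0, "hand": 0}
  ]
}}

```text
clock: 1.77
eef_pos: [382.4, -174.5, 202.6]
eef_rot: [-3.141, 0.002, 2.883]
wrist_force: [0.7, 0.6, -0.3]
finger_gap: 0.5
```

Request:
{"api": "drive_tool", "payload": {
  "steps": [
    {"delta_pos": [10, -36, -10], "yaw": 0, "hand": 0},
    {"delta_pos": [10, -36, -10], "yaw": 0, "hand": 0},
    {"delta_pos": [10, -36, -10], "yaw": 0, "hand": 0},
    {"delta_pos": [6, -30, -10], "yaw": 0, "hand": 0},
    {"delta_pos": [0, -14, -10], "yaw": 0, "hand": 0}
  ]
}}

```text
clock: 2.18
eef_pos: [418.7, -327.4, 151.2]
eef_rot: [-3.142, -0.0, 2.882]
wrist_force: [-0.1, 0.5, -0.3]
finger_gap: 0.2
```

```bash
python3 - <<'E'
from cell import manip
from h import *
print(manip.read_state())
for n in("scene","top"):
    c=manip.camera(n); np.savez(f"{n}1.npz",**c)
    crop(c,370,120,490,220,6,f"pics/{n}1.png")
E
```

```text
{'clock': 2.1833, 'joints': array([-7.32447027e-01,  3.29487894e-01,  1.65602766e+00, -2.28789983e-04,
        1.15641621e+00, -2.04379372e+00]), 'qd': array([-0.21118307,  0.31108131, -0.10140888,  0.00373426, -0.18984034,
       -0.21158357]), 'effort': array([  0.52852068, -53.24023604, -33.19019079,  -0.08292133,
         0.55139797,   0.05762932]), 'eef_pos': array([ 418.7028787 , -327.40121499,  151.20113269]), 'eef_rot': array([-3.14156074e+00, -3.97275219e-04,  2.88223516e+00]), 'wrist_force': array([-0.0926883 ,  0.47243736, -0.28736472]), 'moment': array([-0.0081764 , -0.02072547,  0.01195812]), 'finger_gap': 0.23685033749003617}
```

View pics/scene1.png

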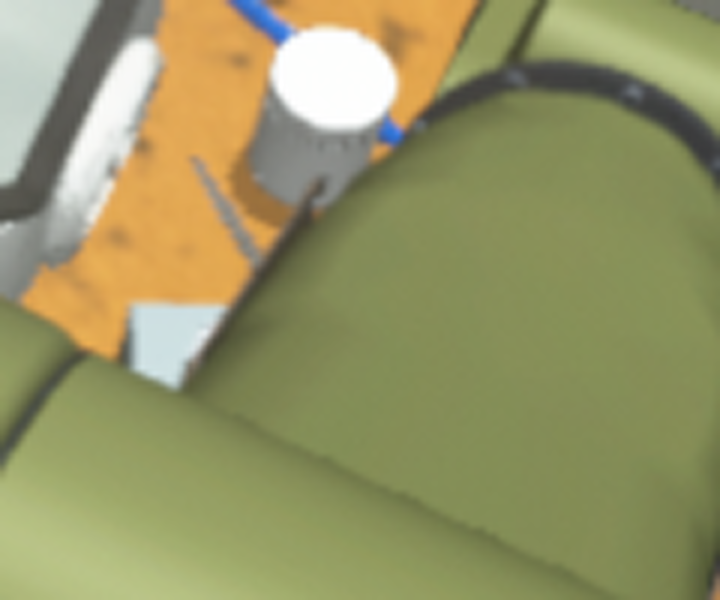

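View pics/top1.png

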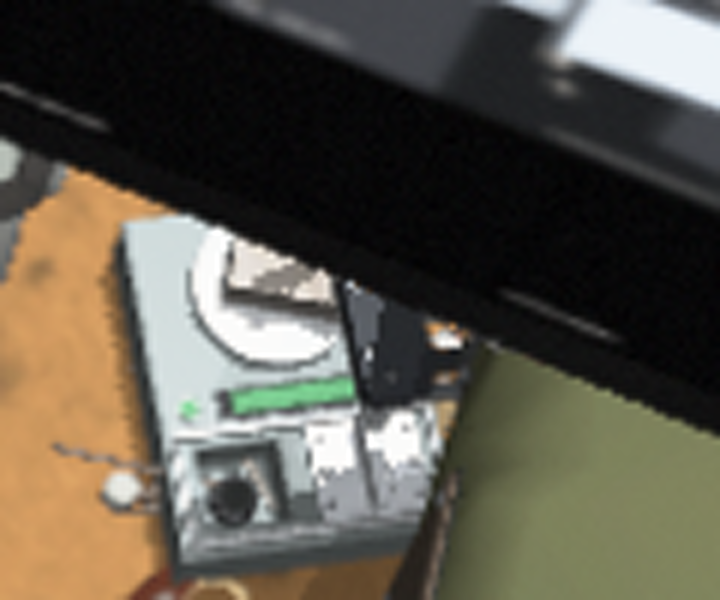

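Request:
{"api": "drive_tool", "payload": {
  "steps": [
    {"delta_pos": [0, 0, -20], "yaw": 0, "hand": 0},
    {"delta_pos": [0, 0, -20], "yaw": 0, "hand": 0},
    {"delta_pos": [0, 0, -20], "yaw": 0, "hand": 0},
    {"delta_pos": [0, 0, -12], "yaw": 0, "hand": 0},
    {"delta_pos": [0, 0, -5], "yaw": 0, "hand": 0}
  ]
}}

```text
clock: 2.7
eef_pos: [418.1, -323.0, 74.3]
eef_rot: [3.14, -0.002, 2.884]
wrist_force: [-0.3, -0.0, -0.4]
finger_gap: 0.1
```

```bash
python3 - <<'E'
from cell import manip
from h import *
print({k:v.round(2) for k,v in manip.read_state().items() if k in("eef_pos","wrist_force")})
c=manip.camera("top"); np.savez("top2.npz",**c); crop(c,380,145,480,220,8,"pics/top2.png")
E
```

```text
{'eef_pos': array([ 418.07, -323.04,   74.25]), 'wrist_force': array([-0.32, -0.01, -0.37])}
```

View pics/top2.png

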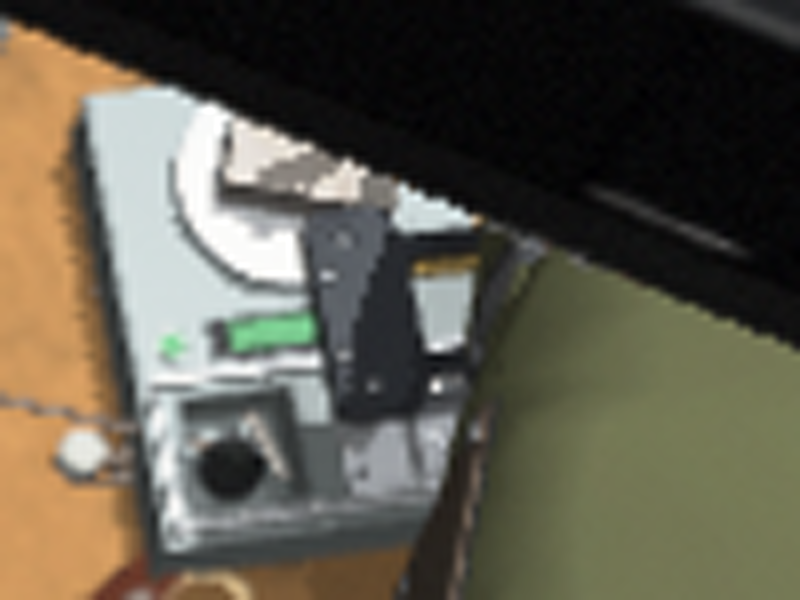

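Request:
{"api": "drive_tool", "payload": {
  "steps": [
    {"delta_pos": [2.6, 9.7, 0], "yaw": 0, "hand": 0},
    {"delta_pos": [2.6, 9.7, 0], "yaw": 0, "hand": 0},
    {"delta_pos": [2.6, 9.7, 0], "yaw": 0, "hand": 0},
    {"delta_pos": [2.6, 9.7, 0], "yaw": 0, "hand": 0},
    {"delta_pos": [2.6, 9.7, 0], "yaw": 0, "hand": 0}
  ]
}}

```text
clock: 3.17
eef_pos: [432.1, -274.9, 76.3]
eef_rot: [-3.141, 0.001, 2.884]
wrist_force: [-1.4, -1.6, 5.3]
finger_gap: 0.4
```

Request:
{"api": "drive_tool", "payload": {
  "steps": [
    {"delta_pos": [2, 7.7, 0], "yaw": 0, "hand": 0},
    {"delta_pos": [1, 3.9, 0], "yaw": 0, "hand": 0},
    {"delta_pos": [0.5, 1.9, 0], "yaw": 0, "hand": 0},
    {"delta_pos": [0.5, 1.9, 0], "yaw": 0, "hand": 0}
  ]
}}

```text
clock: 3.5
eef_pos: [436.1, -259.8, 76.2]
eef_rot: [-3.141, 0.001, 2.884]
wrist_force: [-1.9, -1.3, 6.4]
finger_gap: 0.1
```

```bash
python3 - <<'E'
from cell import manip
from h import *
print({k:v.round(2) for k,v in manip.read_state().items() if k in("eef_pos","wrist_force","moment")})
c=manip.camera("top"); np.savez("top3.npz",**c); crop(c,380,145,480,220,8,"pics/top3.png")
c=manip.camera("scene"); crop(c,340,130,480,235,5,"pics/scene3.png")
E
```

```text
{'eef_pos': array([ 436.09, -259.82,   76.2 ]), 'wrist_force': array([-1.85, -1.28,  6.39]), 'moment': array([-0.11,  0.31,  0.02])}
```

View pics/top3.png

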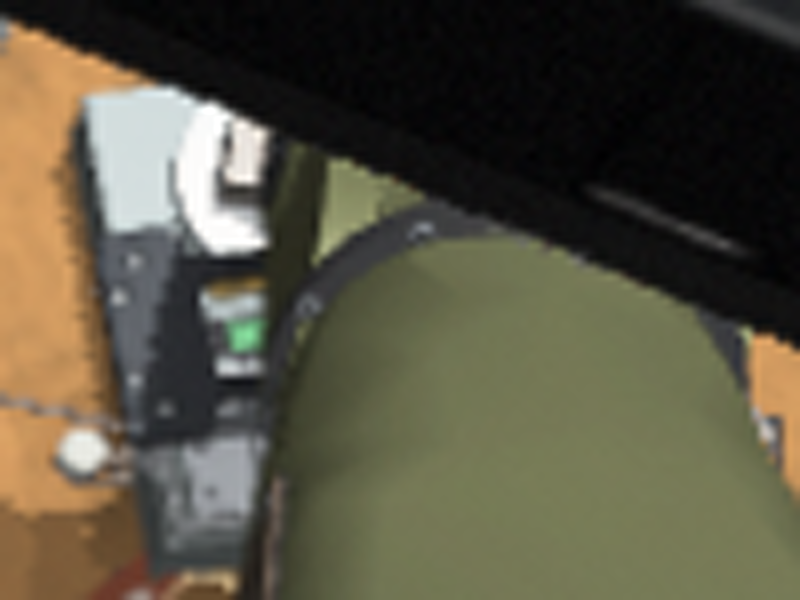

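View pics/scene3.png

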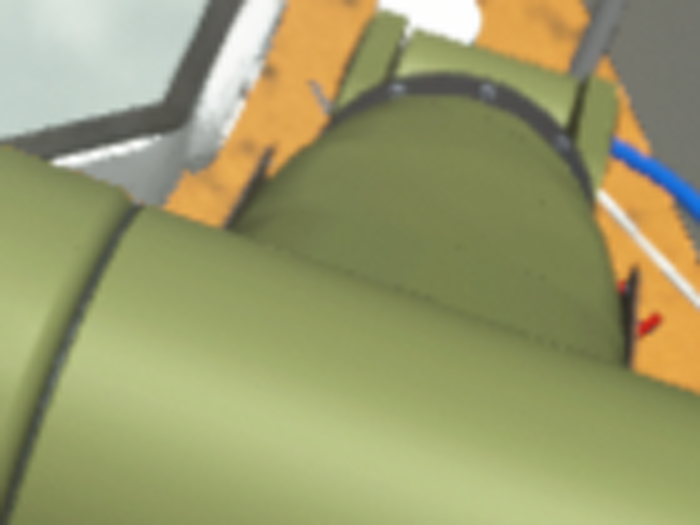

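```bash
cat >> h.py <<'E'
a=-.258; RM=np.array([[np.cos(a),-np.sin(a)],[np.sin(a),np.cos(a)]]); O=np.array([483,-283.7])
def tobal(P): return np.c_[(np.asarray(P)[:,:2]-O)@RM,np.asarray(P)[:,2]]
def toworld(b): b=np.atleast_2d(b); return np.c_[b[:,:2]@RM.T+O,b[:,2]]
E
python3 - <<'E'
from h import *
c=load("top3.npz")
g=c["frame"][193:220,393:415,::-1].astype(float); g=np.clip(g*2.0,0,255).astype(np.uint8)
cv2.imwrite("pics/z3.png",cv2.resize(g,None,fx=22,fy=22,interpolation=cv2.INTER_CUBIC))
for v in range(200,216,2):
    print(v,[tuple(tobal(depth(c,[[u,v]]))[0].round().astype(int)) for u in range(398,412,2)])
for y in(58,32,28,36): print(y,project(c,toworld([[-75,y,50.5],[-29,y,50.5],[-74,y,67.5],[-30,y,67.5]])).round(1).tolist())
E
```

```text
200 [(np.int64(-87), np.int64(95), np.int64(196)), (np.int64(-87), np.int64(89), np.int64(195)), (np.int64(-87), np.int64(84), np.int64(191)), (np.int64(-86), np.int64(78), np.int64(188)), (np.int64(-49), np.int64(43), np.int64(49)), (np.int64(-51), np.int64(38), np.int64(51)), (np.int64(-52), np.int64(32), np.int64(53))]
202 [(np.int64(-86), np.int64(92), np.int64(177)), (np.int64(-86), np.int64(86), np.int64(175)), (np.int64(-54), np.int64(55), np.int64(49)), (np.int64(-55), np.int64(49), np.int64(50)), (np.int64(-55), np.int64(44), np.int64(49)), (np.int64(-57), np.int64(39), np.int64(53)), (np.int64(-57), np.int64(33), np.int64(50))]
204 [(np.int64(-87), np.int64(89), np.int64(160)), (np.int64(-59), np.int64(62), np.int64(50)), (np.int64(-59), np.int64(56), np.int64(48)), (np.int64(-60), np.int64(50), np.int64(49)), (np.int64(-60), np.int64(44), np.int64(46)), (np.int64(-63), np.int64(40), np.int64(53)), (np.int64(-63), np.int64(34), np.int64(51))]
206 [(np.int64(-60), np.int64(65), np.int64(35)), (np.int64(-64), np.int64(62), np.int64(48)), (np.int64(-65), np.int64(56), np.int64
[... 1044 characters left out ...]
.int64(49)), (np.int64(-83), np.int64(42), np.int64(43)), (np.int64(-183), np.int64(130), np.int64(458))]
214 [(np.int64(-78), np.int64(65), np.int64(16)), (np.int64(-84), np.int64(64), np.int64(39)), (np.int64(-85), np.int64(59), np.int64(40)), (np.int64(-85), np.int64(52), np.int64(35)), (np.int64(-84), np.int64(46), np.int64(29)), (np.int64(-85), np.int64(40), np.int64(29)), (np.int64(-188), np.int64(131), np.int64(462))]
58 [[402.3, 209.4], [399.4, 193.6], [403.3, 207.4], [400.4, 192.1]]
32 [[411.5, 208.1], [408.5, 192.4], [412.6, 206.1], [409.6, 190.9]]
28 [[412.9, 208.0], [409.9, 192.2], [414.0, 205.9], [411.0, 190.7]]
36 [[410.1, 208.3], [407.1, 192.6], [411.1, 206.3], [408.2, 191.1]]
```

View pics/z3.png

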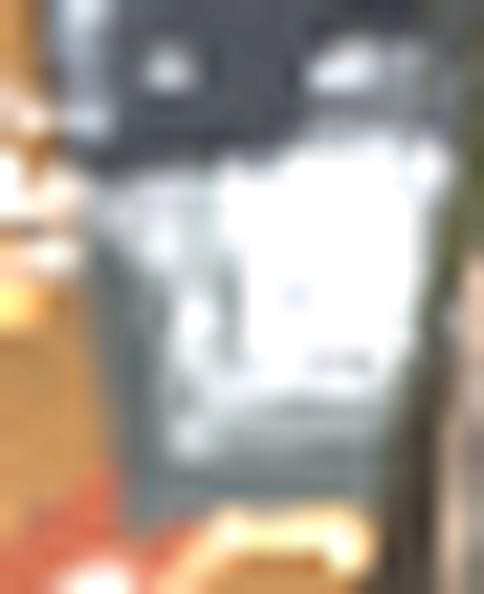

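Request:
{"api": "drive_tool", "payload": {
  "steps": [
    {"delta_pos": [0, 0, 1], "yaw": 0, "hand": 0},
    {"delta_pos": [0, 0, 1], "yaw": 0, "hand": 0},
    {"delta_pos": [0, 0, 0], "yaw": 0, "hand": 0}
  ]
}}

```text
clock: 3.85
eef_pos: [435.7, -260.1, 77.6]
eef_rot: [3.141, 0.0, 2.884]
wrist_force: [-0.7, 0.2, -0.4]
finger_gap: 0.2
```

Request:
{"api": "drive_tool", "payload": {
  "steps": [
    {"delta_pos": [0.5, 1.9, 0], "yaw": 0, "hand": 0},
    {"delta_pos": [0.5, 1.9, 0], "yaw": 0, "hand": 0},
    {"delta_pos": [0.5, 1.9, 0], "yaw": 0, "hand": 0}
  ]
}}

```text
clock: 4.1
eef_pos: [437.0, -254.7, 77.4]
eef_rot: [-3.141, -0.0, 2.884]
wrist_force: [-1.6, -1.2, 1.0]
finger_gap: 0.8
```

Request:
{"api": "drive_tool", "payload": {
  "steps": [
    {"delta_pos": [0.4, 1.4, 0], "yaw": 0, "hand": 0},
    {"delta_pos": [0.4, 1.4, 0], "yaw": 0, "hand": 0},
    {"delta_pos": [0, 0, 0], "yaw": 0, "hand": 0}
  ]
}}

```text
clock: 4.35
eef_pos: [437.8, -253.3, 77.9]
eef_rot: [-3.139, 0.001, 2.884]
wrist_force: [-4.8, -11.1, 3.0]
finger_gap: 0.6
```

Request:
{"api": "drive_tool", "payload": {
  "steps": [
    {"delta_pos": [0, 0, 0], "yaw": 0, "hand": 0},
    {"delta_pos": [0, 0, 0], "yaw": 0, "hand": 0},
    {"delta_pos": [-1.5, -6, 0], "yaw": 0, "hand": 0},
    {"delta_pos": [-3, -10, 10], "yaw": 0, "hand": 0},
    {"delta_pos": [-4, -15, 10], "yaw": 0, "hand": 0}
  ]
}}

```text
clock: 4.77
eef_pos: [429.0, -282.9, 97.8]
eef_rot: [3.141, -0.001, 2.885]
wrist_force: [0.1, -0.5, 0.5]
finger_gap: 0.6
```

Request:
{"api": "drive_tool", "payload": {
  "steps": [
    {"delta_pos": [-4, -15, 0], "yaw": 0, "hand": 0},
    {"delta_pos": [0, 0, 0], "yaw": 0, "hand": 0},
    {"delta_pos": [0, 0, 0], "yaw": 0, "hand": 0}
  ]
}}

```text
clock: 5.02
eef_pos: [425.0, -298.5, 97.7]
eef_rot: [3.141, 0.0, 2.882]
wrist_force: [-0.4, 0.2, 0.1]
finger_gap: 0.3
```

```bash
python3 - <<'E'
from cell import manip
from h import *
S=manip.read_state();print(S["eef_pos"],S["wrist_force"],tobal([S["eef_pos"]]))
for n in ("top","scene"):
  c=manip.camera(n); np.savez(f"{n}4.npz",**c); g=c["frame"][145:220,380:480] if n=="top" else c["frame"][160:235,380:480]
  g=np.clip(g*1.5,0,255).astype(np.uint8); cv2.imwrite(f"pics/{n}4.png",cv2.resize(g[:,:,::-1],None,fx=8,fy=8,interpolation=cv2.INTER_CUBIC))
E
```

```text
[ 425.04387262 -298.48394761   97.72566458] [-0.37849475  0.23927702  0.14514419] [[-52.26582371 -29.08197861  97.72566458]]
```

View pics/top4.png

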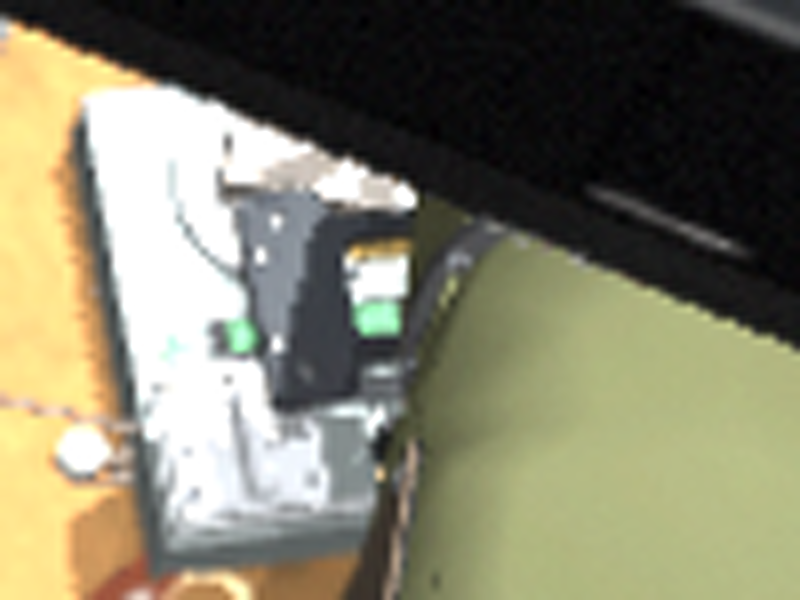

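```bash
python3 - <<'E'
from h import *
c=load("top4.npz")
print(tobal(plane(c,[[380+327/8-.5,145+460/8-.5],[380+158/8-.5,145+480/8-.5]],50.5)),(project(c,toworld([[-52,6,50.5],[-52,58,50.5],[-74,32,67.5],[-30,32,67.5],[-72,-12,46],[-40,-12,46]]))-[380,145]+.5)*8)
E
```

```text
[[-60.92470396   4.18260255  50.5       ]
 [-60.07949673  63.96525508  50.5       ]] [[317.02583418 436.26855121]
 [170.71082875 455.57115754]
 [264.61100206 492.99520516]
 [240.85557798 371.1739519 ]
 [375.80967535 487.90198568]
 [358.10295415 400.82208607]]
```

Request:
{"api": "drive_tool", "payload": {
  "steps": [
    {"delta_pos": [-0.5, -1.8, -12], "yaw": 0, "hand": 0},
    {"delta_pos": [0, 0, -12], "yaw": 0, "hand": 0},
    {"delta_pos": [0, 0, -10], "yaw": 0, "hand": 0},
    {"delta_pos": [0, 0, -8], "yaw": 0, "hand": 0},
    {"delta_pos": [0, 0, -6], "yaw": 0, "hand": 0}
  ]
}}

```text
clock: 5.53
eef_pos: [424.8, -299.3, 48.5]
eef_rot: [3.141, -0.001, 2.884]
wrist_force: [-0.9, -0.1, -0.8]
finger_gap: 0.6
```

Request:
{"api": "drive_tool", "payload": {
  "steps": [
    {"delta_pos": [0, 0, -3], "yaw": 0, "hand": 0},
    {"delta_pos": [0, 0, -2], "yaw": 0, "hand": 0},
    {"delta_pos": [0, 0, -2], "yaw": 0, "hand": 0},
    {"delta_pos": [0, 0, -2], "yaw": 0, "hand": 0}
  ]
}}

```text
clock: 5.87
eef_pos: [425.0, -299.8, 40.7]
eef_rot: [-3.142, 0.0, 2.884]
wrist_force: [-0.6, 1.8, 2.8]
finger_gap: 0.3
```

Request:
{"api": "drive_tool", "payload": {
  "steps": [
    {"delta_pos": [0, 0, -2], "yaw": 0, "hand": 0},
    {"delta_pos": [0, 0, -2], "yaw": 0, "hand": 0},
    {"delta_pos": [0, 0, -1], "yaw": 0, "hand": 0},
    {"delta_pos": [0, 0, 0], "yaw": 0, "hand": 0}
  ]
}}

```text
clock: 6.2
eef_pos: [425.1, -299.9, 36.9]
eef_rot: [-3.141, 0.001, 2.884]
wrist_force: [-7.1, 7.2, 21.8]
finger_gap: 0.2
```

Request:
{"api": "drive_tool", "payload": {
  "steps": [
    {"delta_pos": [0, 0, 0], "yaw": 0, "hand": 0},
    {"delta_pos": [0, 0, 0], "yaw": 0, "hand": 0},
    {"delta_pos": [0, 0, 0], "yaw": 0, "hand": 0},
    {"delta_pos": [0, 0, 0], "yaw": 0, "hand": 0},
    {"delta_pos": [0, 0, 0], "yaw": 0, "hand": 0}
  ]
}}

```text
clock: 6.62
eef_pos: [425.1, -299.9, 36.9]
eef_rot: [-3.141, 0.001, 2.884]
wrist_force: [-6.9, 7.0, 21.9]
finger_gap: 0.7
```

Request:
{"api": "drive_tool", "payload": {
  "steps": [
    {"delta_pos": [0, 0, 0], "yaw": 0, "hand": 0},
    {"delta_pos": [0, 0, 0], "yaw": 0, "hand": 0},
    {"delta_pos": [0, 0, 0], "yaw": 0, "hand": 0},
    {"delta_pos": [0, 0, 0], "yaw": 0, "hand": 0},
    {"delta_pos": [0, 0, 0], "yaw": 0, "hand": 0}
  ]
}}

```text
clock: 7.03
eef_pos: [425.1, -299.9, 36.9]
eef_rot: [-3.141, 0.001, 2.884]
wrist_force: [-7.0, 6.9, 22.6]
finger_gap: 0.6
```

Request:
{"api": "drive_tool", "payload": {
  "steps": [
    {"delta_pos": [0, 0, 0], "yaw": 0, "hand": 0},
    {"delta_pos": [0, 0, 0], "yaw": 0, "hand": 0},
    {"delta_pos": [0, 0, 5], "yaw": 0, "hand": 0},
    {"delta_pos": [0, 0, 8], "yaw": 0, "hand": 0},
    {"delta_pos": [0, 0, 15], "yaw": 0, "hand": 0}
  ]
}}

```text
clock: 7.45
eef_pos: [424.3, -299.5, 62.9]
eef_rot: [3.141, -0.002, 2.884]
wrist_force: [-0.3, -0.9, 0.5]
finger_gap: 0.3
```

```bash
python3 - <<'E'
from h import *
for f in("scene0.npz","top0.npz"):
    c=load(f); vv,uu=np.mgrid[0:400,0:640]; uv=np.c_[uu.ravel(),vv.ravel()]; k=c["range_z"].ravel()>0; P=depth(c,uv)[k]
    m=(P[:,2]>90)&(P[:,2]<450)&(P[:,0]>400)
    for y in range(-300,0,30):
        q=P[m&(P[:,1]>=y)&(P[:,1]<y+30)]
        if len(q): print(f,y,len(q),np.percentile(q[:,0],[0,2]).round(),q[q[:,0].argmin()].round())
E
```

```text
scene0.npz -300 320 [664. 673.] [ 664. -272.  125.]
scene0.npz -270 614 [623. 634.] [ 623. -243.  136.]
scene0.npz -240 962 [593. 599.] [ 593. -213.   93.]
scene0.npz -210 1161 [565. 578.] [ 565. -181.  173.]
scene0.npz -180 1405 [558. 560.] [ 558. -154.  108.]
scene0.npz -150 1565 [556. 558.] [ 556. -122.  106.]
scene0.npz -120 1653 [554. 556.] [554. -90. 104.]
scene0.npz -90 1756 [552. 555.] [552. -64.  91.]
scene0.npz -60 1843 [551. 553.] [551. -33.  98.]
scene0.npz -30 1915 [551. 555.] [551. -25. 178.]
top0.npz -240 2 [596. 596.] [ 596. -211.  107.]
top0.npz -210 20 [568. 568.] [ 568. -181.  180.]
top0.npz -180 216 [558. 559.] [ 558. -152.  113.]
top0.npz -150 402 [557. 557.] [ 557. -120.   94.]
top0.npz -120 532 [555. 556.] [555. -92. 105.]
top0.npz -90 676 [554. 554.] [554. -63.  91.]
top0.npz -60 827 [552. 553.] [552. -45.  92.]
top0.npz -30 1590 [553. 555.] [553. -20. 174.]
```

Request:
{"api": "drive_tool", "payload": {
  "steps": [
    {"delta_pos": [0, 0, 22], "yaw": 0, "hand": 0},
    {"delta_pos": [0, 0, 22], "yaw": 0, "hand": 0},
    {"delta_pos": [0, 0, 0], "yaw": 0, "hand": 0},
    {"delta_pos": [6, 22, 0], "yaw": 0, "hand": 0},
    {"delta_pos": [6, 22, 0], "yaw": 0, "hand": 0}
  ]
}}

```text
clock: 7.87
eef_pos: [436.7, -255.9, 107.5]
eef_rot: [-3.141, 0.001, 2.882]
wrist_force: [0.6, 0.4, -0.9]
finger_gap: 0.4
```

Request:
{"api": "drive_tool", "payload": {
  "steps": [
    {"delta_pos": [6, 22, 0], "yaw": 0, "hand": 0},
    {"delta_pos": [5.5, 21, 0], "yaw": 0, "hand": 0},
    {"delta_pos": [0, 0, 0], "yaw": 0, "hand": 0},
    {"delta_pos": [0, 0, 0], "yaw": 0, "hand": 0}
  ]
}}

```text
clock: 8.2
eef_pos: [448.5, -212.4, 107.3]
eef_rot: [-3.141, -0.0, 2.886]
wrist_force: [0.2, -0.1, 0.3]
finger_gap: 0.4
```

```bash
python3 - <<'E'
from cell import manip
from h import *
S=manip.read_state();print(S["eef_pos"],S["wrist_force"],tobal([S["eef_pos"]]))
for n in ("top","scene"):
  c=manip.camera(n); np.savez(f"{n}5.npz",**c); g=c["frame"][145:220,380:480] if n=="top" else c["frame"][130:235,340:480]
  g=np.clip(g*1.5,0,255).astype(np.uint8); cv2.imwrite(f"pics/{n}5.png",cv2.resize(g[:,:,::-1],None,fx=5,fy=5,interpolation=cv2.INTER_CUBIC))
E
```

```text
[ 448.45725077 -212.35638126  107.30449276] [ 0.20014956 -0.06378339  0.27936098] [[-51.60258921  60.16881457 107.30449276]]
```

View pics/top5.png

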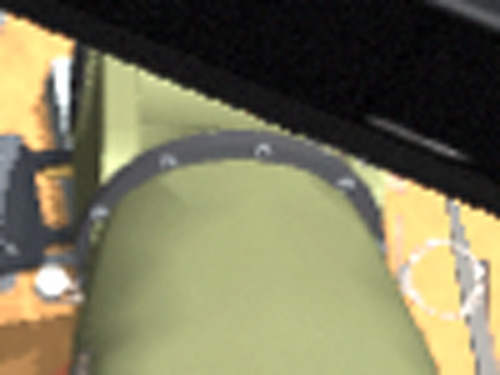

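View pics/scene5.png

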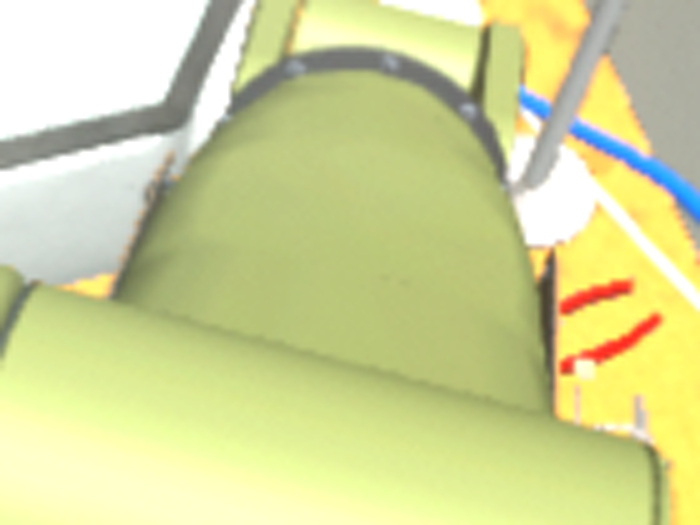

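Request:
{"api": "drive_tool", "payload": {
  "steps": [
    {"delta_pos": [0, 0, -10], "yaw": 0, "hand": 0},
    {"delta_pos": [0, 0, -10], "yaw": 0, "hand": 0},
    {"delta_pos": [0, 0, -7], "yaw": 0, "hand": 0},
    {"delta_pos": [0, 0, -4], "yaw": 0, "hand": 0},
    {"delta_pos": [0, 0, 0], "yaw": 0, "hand": 0}
  ]
}}

```text
clock: 8.72
eef_pos: [447.7, -212.7, 75.1]
eef_rot: [3.141, -0.002, 2.883]
wrist_force: [1.3, -0.0, 0.4]
finger_gap: 0.5
```

Request:
{"api": "drive_tool", "payload": {
  "steps": [
    {"delta_pos": [-2.6, -9.7, 0], "yaw": 0, "hand": 0},
    {"delta_pos": [-2.6, -9.7, 0], "yaw": 0, "hand": 0},
    {"delta_pos": [-2.6, -9.7, 0], "yaw": 0, "hand": 0},
    {"delta_pos": [-2.6, -9.7, 0], "yaw": 0, "hand": 0}
  ]
}}

```text
clock: 9.05
eef_pos: [437.7, -252.9, 76.8]
eef_rot: [-3.142, 0.001, 2.883]
wrist_force: [1.2, 1.7, 0.3]
finger_gap: 0.3
```

Request:
{"api": "drive_tool", "payload": {
  "steps": [
    {"delta_pos": [-2.6, -9.7, 0], "yaw": 0, "hand": 0},
    {"delta_pos": [-2.6, -9.7, 0], "yaw": 0, "hand": 0},
    {"delta_pos": [-1.8, -6.8, 0], "yaw": 0, "hand": 0},
    {"delta_pos": [-0.8, -2.9, 0], "yaw": 0, "hand": 0}
  ]
}}

```text
clock: 9.38
eef_pos: [430.0, -282.0, 76.6]
eef_rot: [-3.141, 0.001, 2.883]
wrist_force: [2.7, 1.9, 1.9]
finger_gap: 0.7
```

Request:
{"api": "drive_tool", "payload": {
  "steps": [
    {"delta_pos": [-0.5, -1.9, 0], "yaw": 0, "hand": 0},
    {"delta_pos": [-0.4, -1.4, 0], "yaw": 0, "hand": 0},
    {"delta_pos": [0, 0, 0], "yaw": 0, "hand": 0}
  ]
}}

```text
clock: 9.63
eef_pos: [429.3, -284.1, 76.5]
eef_rot: [-3.141, 0.0, 2.884]
wrist_force: [-0.1, -0.0, 1.2]
finger_gap: 0.5
```

Request:
{"api": "drive_tool", "payload": {
  "steps": [
    {"delta_pos": [-0.5, -1.9, 0], "yaw": 0, "hand": 0},
    {"delta_pos": [-0.4, -1.4, 0], "yaw": 0, "hand": 0},
    {"delta_pos": [0, 0, 0], "yaw": 0, "hand": 0}
  ]
}}

```text
clock: 9.88
eef_pos: [428.3, -287.4, 76.4]
eef_rot: [-3.142, -0.0, 2.884]
wrist_force: [1.1, 0.0, 2.1]
finger_gap: 0.4
```

Request:
{"api": "drive_tool", "payload": {
  "steps": [
    {"delta_pos": [-0.4, -1.4, 0], "yaw": 0, "hand": 0},
    {"delta_pos": [-0.4, -1.4, 0], "yaw": 0, "hand": 0},
    {"delta_pos": [0, 0, 0], "yaw": 0, "hand": 0}
  ]
}}

```text
clock: 10.13
eef_pos: [427.8, -289.2, 76.4]
eef_rot: [3.139, -0.0, 2.884]
wrist_force: [4.9, 9.3, 5.1]
finger_gap: 0.4
```

At the shut stop (reaction about 10 N). Holding, then backing away and up to look.

Request:
{"api": "drive_tool", "payload": {
  "steps": [
    {"delta_pos": [0, 0, 0], "yaw": 0, "hand": 0},
    {"delta_pos": [0, 0, 0], "yaw": 0, "hand": 0},
    {"delta_pos": [0, 0, 0], "yaw": 0, "hand": 0},
    {"delta_pos": [1.5, 6, 0], "yaw": 0, "hand": 0},
    {"delta_pos": [0, 0, 10], "yaw": 0, "hand": 0}
  ]
}}

```text
clock: 10.55
eef_pos: [428.1, -282.9, 85.0]
eef_rot: [3.14, -0.004, 2.884]
wrist_force: [-1.0, -0.5, 0.2]
finger_gap: 0.4
```

Request:
{"api": "drive_tool", "payload": {
  "steps": [
    {"delta_pos": [0, 0, 20], "yaw": 0, "hand": 0},
    {"delta_pos": [0, 0, 30], "yaw": 0, "hand": 0},
    {"delta_pos": [-10, 20, 30], "yaw": 0, "hand": 0},
    {"delta_pos": [-15, 35, 20], "yaw": 0, "hand": 0},
    {"delta_pos": [-15, 36, 10], "yaw": 0, "hand": 0}
  ]
}}

```text
clock: 10.97
eef_pos: [389.1, -194.1, 198.4]
eef_rot: [-3.14, 0.003, 2.882]
wrist_force: [0.2, 0.6, 0.5]
finger_gap: 0.4
```

Request:
{"api": "drive_tool", "payload": {
  "steps": [
    {"delta_pos": [-10, 36, 0], "yaw": 0, "hand": 0},
    {"delta_pos": [-10, 36, 0], "yaw": 0, "hand": 0},
    {"delta_pos": [0, 36, 0], "yaw": 0, "hand": 0},
    {"delta_pos": [0, 36, 0], "yaw": 0, "hand": 0},
    {"delta_pos": [0, 36, 0], "yaw": 0, "hand": 0}
  ]
}}

```text
clock: 11.38
eef_pos: [368.8, -12.9, 196.6]
eef_rot: [-3.141, 0.001, 2.883]
wrist_force: [1.4, 0.1, 0.5]
finger_gap: 0.7
```

Request:
{"api": "drive_tool", "payload": {
  "steps": [
    {"delta_pos": [0, 36, 0], "yaw": 0, "hand": 0},
    {"delta_pos": [0, 36, 0], "yaw": 0, "hand": 0},
    {"delta_pos": [0, 36, 0], "yaw": 0, "hand": 0},
    {"delta_pos": [0, 36, 0], "yaw": 0, "hand": 0},
    {"delta_pos": [0, 36, 0], "yaw": 0, "hand": 0}
  ]
}}

```text
clock: 11.8
eef_pos: [369.0, 167.4, 196.5]
eef_rot: [-3.142, 0.001, 2.884]
wrist_force: [0.7, -0.4, 0.2]
finger_gap: 0.4
```

Request:
{"api": "drive_tool", "payload": {
  "steps": [
    {"delta_pos": [0, 36, 0], "yaw": 0, "hand": 0},
    {"delta_pos": [0, 36, 0], "yaw": 0, "hand": 0},
    {"delta_pos": [0, 0, 0], "yaw": 0, "hand": 0}
  ]
}}

```text
clock: 12.05
eef_pos: [368.9, 241.8, 196.3]
eef_rot: [3.141, 0.0, 2.888]
wrist_force: [-0.0, -1.7, 0.4]
finger_gap: 0.5
```

```bash
python3 - <<'E'
from cell import manip
from h import *
S=manip.read_state();print(S["eef_pos"],S["wrist_force"])
for n in ("top","scene"):
  c=manip.camera(n); np.savez(f"{n}6.npz",**c); crop(c,380,145 if n=="top" else 160,480,220 if n=="top" else 235,8,f"pics/{n}6.png")
  cv2.imwrite(f"pics/{n}6full.png",c["frame"][:,:,::-1])
E
```

```text
[368.94306106 241.84353877 196.27002213] [-0.00537858 -1.65786926  0.43707191]
```

View pics/top6.png

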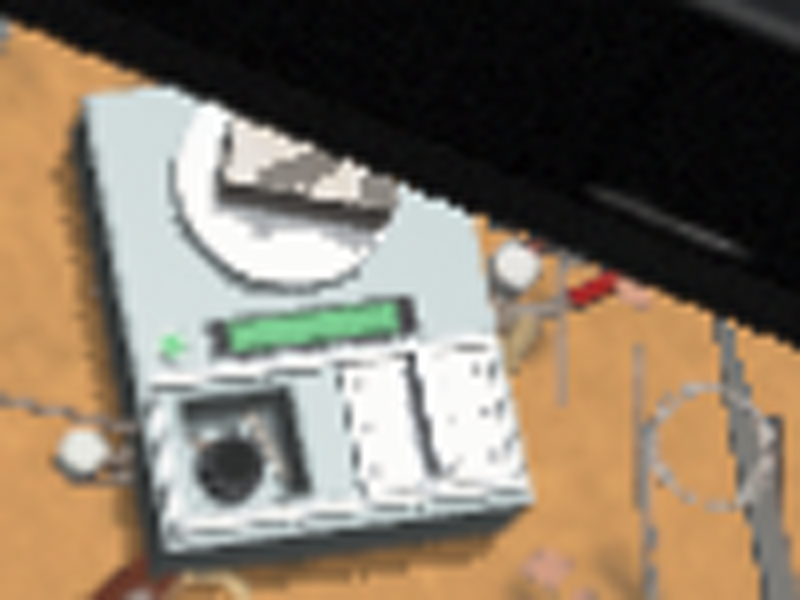

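View pics/scene6.png

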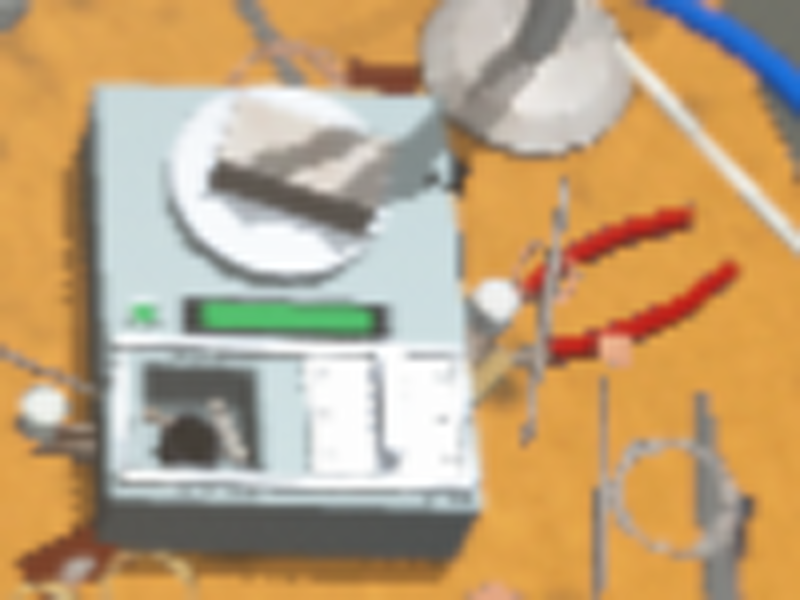

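View pics/scene6full.png

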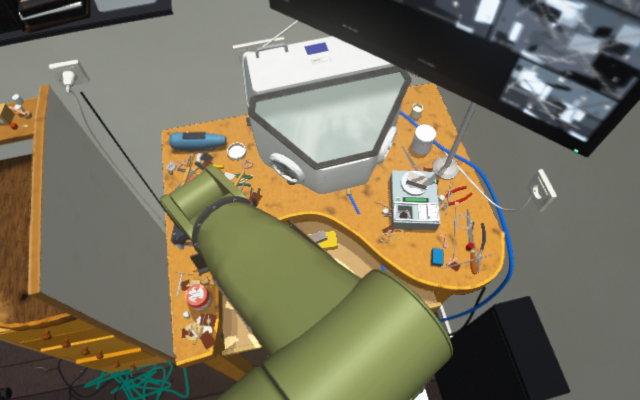

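Request:
{"api": "drive_tool", "payload": {
  "steps": [
    {"delta_pos": [0, 0, 0], "yaw": 0, "hand": 0},
    {"delta_pos": [0, 0, 0], "yaw": 0, "hand": 0},
    {"delta_pos": [0, 0, 0], "yaw": 0, "hand": 0}
  ]
}}

```text
clock: 12.4
eef_pos: [369.7, 236.8, 196.1]
eef_rot: [3.142, 0.0, 2.882]
wrist_force: [-0.1, 0.9, 1.0]
finger_gap: 0.4
```

```bash
python3 - <<'E'
from cell import manip
from h import *
a,b=load("scene0.npz"),load("scene6.npz")
for n,(x0,y0,x1,y1) in dict(block=(400,170,432,192),canister=(408,120,440,160),wax=(425,242,450,272)).items():
    d=cv2.absdiff(a["frame"][y0:y1,x0:x1],b["frame"][y0:y1,x0:x1]); print(n,d.max(),d.mean())
print(manip.read_state()["wrist_force"]); print(manip.sign_off())
E
```

```text
block 13 9.065814393939394
canister 13 7.7296875
wax 13 7.995555555555556
[-0.05030729  0.91108083  1.00294098]
the job is handed in; nothing more can be done
None
```

The job is done and handed in at about 12.4 s. No verdict was reported.

**What I did:**
- I pushed the cover aside with closed fingers until it met its stop, with about 12 N reaction.
- I pressed the adjust key to its bottom (fingertips at about 20 mm, about 22 N) and held it for about 1 s.
- I let the key up, went over the rib and pushed the cover back to its shut stop, with about 10 N reaction. Then I drew the arm clear.

**Last checks:**
- **Cover and tare key:** the pictures show the cover fully over the adjust well, and the tare well open with its key up.
- **Check block, canister and wax:** before-and-after image differences show only a uniform brightness change, at most 13 of 255 levels.
- **Wrist force:** about 1 N, with the arm standing free.

**What disagreed or went unchecked:**
- During the first push the tool rose about 2 mm with a 6 N upward force, which I could not explain. It went away when I raised the tool 2 mm.
- The two stop positions were about 2–4 mm beyond what the camera measurement predicted.
- The steel cube was hidden by the arm in the last picture, so its position was not re-checked. The fingertips were about 180 mm high whenever the arm was on that side.

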